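# Set the carving turntable to its index and put the brake on

### The job

Turn the carving turntable by pushing its spokes with a fingertip until the spoke with the red ball points straight at the green index mark. Then push the blue-ended brake lever round to its stop to put the brake on. Pushing is all it takes: lift nothing, keep the wooden dop standing in the turntable's cup, leave everything else on the bench where it is, and finish clear of everything.

Things in the scene. Friction and masses are not known exactly. Their poses are not given: they have to be found in the camera images.
- positioner: Carving positioner screwed to the bench: dark wooden board 240 x 370 x 28 mm with a round grey dial (226 mm across, top 38 mm above the bench) under a turntable. Origin: on the turntable's vertical axis, at bench height. The board reaches 120 mm either way along its x and from -255 to +115 mm along its y; the brake lever is on its -y part (robot's right).
- turntable_hub (a point): On the turntable's axis, 67 mm above the bench. Hub radius 26 mm; four level round spokes 90 degrees apart, 10 mm thick, centre line at this height, each ending in a 22 mm ball centred 80 mm from the axis: one red, three black. Push a spoke 45 to 65 mm from the axis. Between spokes it is free down to the dial (38 mm above the bench), except within 34 mm of the axis.
- turntable (a joint): Turntable angle in rad, counter-clockwise from above positive; at 0 the red-ball spoke points along the positioner's +x. Turns both ways, from -6.3 to 6.3; friction about 0.12 N m, stays where it is left.
- pointer_tip (a point): Centre of the red ball on the end of the pointing spoke: 80 mm from the turntable axis, 67 mm above the bench.
- index_point (a point): Point that the red ball should stand over, 80 mm from the turntable axis, 44 mm above the bench, at the inner tip of the green index mark (a 12 mm wide green wedge on the dial's rim, 6 mm high, top 44 mm above the bench; screw to 47 mm). Placed anew in each run; the red ball and spokes pass over it.
- brake_lever (a joint): Brake lever angle in rad, counter-clockwise from above positive: 0 = off, pointing along the positioner's -y (away from the turntable); 1.4 = against its stop, brake on, pointing almost along the positioner's +x. Friction about 0.08 N m, stays where it is left; the lever does not itself stop the turntable from being pushed.
- lever_pivot (a point): Axis of the brake lever, 170 mm from the turntable axis along the positioner's -y, at the height of the lever's centre line, 54 mm above the bench. Lever hub radius 17 mm.
- lever_tip (a point): Centre of the blue 22 mm ball at the lever's end, 72 mm from the pivot, 54 mm above the bench; the grey round arm between is 12 mm thick. Board top below it is 28 mm above the bench.
- wood_dop: Wooden dop (waisted spool, 30 mm wide, 28 mm high) standing loose in the shallow cup on top of the turntable, its top 104 mm above the bench; origin at the centre of its underside, 76 mm above the bench. The cup is 5 mm deep. To be left standing there.
- brass_block: Loose brass block 80 x 37 x 16 mm at the right of the bench, origin at the centre of its underside. To be left alone.
- slotted_tin: Loose round brown tin 94 mm wide, 88 mm high, at the right front, origin at the centre of its underside. To be left alone.
- chasing_hammer: Loose chasing hammer 189 x 56 x 27 mm lying at the left front, origin at the centre of its underside. To be left alone.
Not all that is in view belongs to the job. What is shaped like the wood_dop but black or pink is not meant.

How it is judged:
On the way, in this order (a step that is already met when the one before it is completed fails the run):
1. the red-ball spoke points at the green index mark, the brake still off (horizontal distance between pointer_tip and index_point below 0.007 m and value of joint brake_lever below 0.7 rad), for 0.3 s.
2. then the brake lever is pushed round to its stop (value of joint brake_lever above 1.3 rad), for 0.2 s.
At the end, for the whole second after the job is handed in: The red ball stands within 7 mm (about 5 degrees of turn) of the index point seen from above and the turntable is still; the brake lever is within 0.1 rad of its stop (above 1.3 rad); the dop stands upright in the cup (horizontal distance between pointer_tip and index_point below 0.007 m and value of joint brake_lever above 1.3 rad and velocity of joint turntable between -0.05 and 0.05 rad/s and horizontal distance between wood_dop and positioner below 0.012 m and angle between wood_dop's own z axis and vertical below 0.15 rad); the robot touches nothing.
It fails at once if the dop is lifted or knocked out of the turntable's cup (distance of wood_dop from where it was at the start of the episode above 0.015 m).
It fails at once if another loose thing on the bench is moved more than 20 mm (distance of any of brass_block, slotted_tin, chasing_hammer from where it was at the start of the episode above 0.02 m).
It also fails if it takes over 58 s, if anything falls off the work surface, if the arm or the gripper's body presses on something with over 40 N, if the wrist force passes 120 N, or if a joint passes its speed limit or range.

### The arm

A 7-joint arm with a two-finger parallel gripper is mounted at the origin on a cart in front of the work surface, level with it; the furniture and walls round the work are solid. World frame = base frame: x ahead of the robot, y to its left, z up, the work surface at z = 0. Lengths are in m, angles in rad, forces in N, time in s.
With the tool pointing down it reaches from about 0.4 to 0.85 m from the base axis. Payload 4.4 kg.
Tool frame: the origin (TCP) lies on the centre line of the jaws, within the pads' length; the fingertips stand 14 mm ahead of it and the grasp point (between the pads) lies 5 mm behind it; x points along the fingers, z is the direction in which the jaws open and shut, and the axes are right-handed (so a half turn about x gives the same grasp; the last joint's range is limited). The gripper opens to 94 mm and grips with 3 to 60 N. Pads are 16 mm wide; open, the fingers measure 119 mm over their backs; the gripper's body (75 mm by 177 mm) begins 78 mm behind the grasp point.
Start: joints at [-1.397, 0.628, 0.038, 1.517, -0.027, 0.996, -0.02], TCP at [0.154, 0.631, 0.219] pointing down, gripper open.
Joint ranges: [-3.06, 3.06], [-0.37, 2.12], [-1.25, 1.32], [0.18, 2.47], [-1.1, 4.24], [0.23, 1.98], [-2.94, 2.94]. Speed limits (rad/s): [2.57, 2.57, 3.14, 3.14, 3.14, 3.14, 3.14].

### API

Orientations are given as [roll, pitch, yaw] about the fixed x, y, z axes, in that order (R = Rz(yaw) Ry(pitch) Rx(roll)).
In Python, from station import r gives the robot as it stands. The module is installed in compiled form; this text tells all that it offers.
- The arm moves only by the tool servo_tool, never from a script. Its argument "motion" is one flat list of numbers, 7 for each row, row after row: the finger opening in m, from 0 to 0.094, then the shift along the tool's x, y, z in m, then the turn, a rotation vector about the tool's x, y, z in rad. A call has exactly 5 rows; each row shifts and turns the pose as measured when the row begins, along the tool's axes as they then stand; what a row does not reach is not made up. A row lasts 1/12 s, in which the tool goes at most 41.7 mm and 7.16 degrees, less where a joint would pass 70% of its speed; a pose out of reach is approached as far as the arm can. A call with a gripper value outside its range is refused whole. The fingers move at their own pace and stop on an object; the grip force is fixed at half the most. Time passes only in rows, so rows that do not move let the fingers close, or fill a call up. It gives the time, the measured TCP pose, the force and the opening at its end, in the units of the state.
- r.get_state(): the state, without advancing time (a new reading comes with each control period).
- r.grab_frame(name): name is "side" or "top" or "wrist"; returns (picture, depth): 384x512x3 uint8, blue, green, red; 384x512 float32, m along the optical axis (not along the pixel's ray), 0 where there is no reading.
- r.camera_model(name): a dict with "fx", "fy", "cx", "cy" (pixels), "rvec" (rotation vector, rad) and "tvec" (3), from world to camera coordinates, as OpenCV has them; the wrist camera has in their place "mount" (4x4, takes a point from camera to tool coordinates, whose origin is the TCP and whose axes are the tool frame's). Camera axes: x right, y down, z forward; pixel columns grow to the right and rows downward; lengths in m; the calibration is good to about 2 mm. The wrist camera is an equidistant fisheye: a pixel r from the principal point sees the ray r / f radians off the axis. A picture is of the moment at which its call begins: read the wrist's pose just before it. camera_model takes no time and is no camera call.
- r.finish_job(): hands the job in, once; it reports no verdict.
The state is a dict: "t": time; "joints": joint angles; "qd": joint speeds; "effort": joint torques, N m; "eef_pos": TCP position; "orientation": TCP orientation; "contact_force": force on the tool from outside, world axes, zero at the start; "torque": the same for the moment, N m; "width": finger opening in m.
Only numpy, scipy, OpenCV 4.12 (cv2) and the standard library are available. Lean on these libraries where they do the work, as an engineer would, in place of code of your own. Each camera call takes 0.05 s, during which the arm holds its last target. There are 200 camera calls.

## Working session

There is one attempt and no reset: what is moved stays moved. The work goes in short steps, Python scripts to look and compute and a tool call to move; the robot and the scene stay as the last step left them, time stands still between calls to the robot, and variables do not carry over. Pictures are saved under pics/ and viewed, about 8 in all and at most 12, crops included, and the job is handed in when it is done.

Besides the shell and the picture viewer there is one more tool, called after "Call:" as name(argument=value, ...) on one line, values as JSON. servo_tool: Moves the arm, as the interface text tells. Its arguments: {"type":"object","properties":{"motion":{"type":"array","items":{"type":"number"}}},"required":["motion"]}

```bash
mkdir -p pics
cat > h.py <<'E'
import numpy as np, cv2
from station import r
def cam(n):
    m=r.camera_model(n); R=cv2.Rodrigues(np.array(m["rvec"],float))[0]; return m,R,np.array(m["tvec"],float).ravel()
def cloud(n,d):
    m,R,t=cam(n); v,u=np.mgrid[:384,:512]
    P=np.stack([(u-m["cx"])/m["fx"]*d,(v-m["cy"])/m["fy"]*d,d],-1)
    return (P-t)@R
def ray_z(n,u,v,z):
    m,R,t=cam(n); c=-R.T@t; w=R.T@np.array([(u-m["cx"])/m["fx"],(v-m["cy"])/m["fy"],1]); return c+w*(z-c[2])/w[2]
def proj(n,p):
    m,R,t=cam(n); q=R@np.array(p)+t; return q[0]/q[2]*m["fx"]+m["cx"],q[1]/q[2]*m["fy"]+m["cy"]
E
python3 - <<'E'
from h import *
s=r.get_state(); print(s)
for n in("top","side"):
    p,d=r.grab_frame(n); np.savez(n+"0.npz",p=p,d=d); cv2.imwrite(f"pics/{n}0.png",p); m,R,t=cam(n); print(n,m["fx"],-R.T@t)
E
```

```text
{'t': 0.0, 'joints': array([-1.39678284,  0.62934752,  0.03844956,  1.51835555, -0.02699041,
        0.99631724, -0.01996391]), 'qd': array([-1.35554830e-03, -6.45990105e-05, -1.98133204e-04, -2.39902693e-03,
       -1.62831406e-03, -8.60720303e-04,  1.35628074e-04]), 'effort': array([ 2.12039040e-04, -5.49712229e+01,  1.14348013e+00, -1.86641228e+01,
       -5.22022834e-02,  2.35448498e-02,  1.78966238e-04]), 'eef_pos': array([0.15421435, 0.63077447, 0.21855734]), 'orientation': array([-3.12188597,  1.56888692, -1.79086769]), 'contact_force': array([ 0.2062849 ,  0.10839678, -0.67962722]), 'torque': array([-0.00431296, -0.04661079, -0.05463977]), 'width': 0.09398238971289917}
top 459.77572894569346 [0.32544973 0.02119102 1.60837717]
side 403.2114135422301 [ 0.46626765 -0.80019742  0.83412124]
```

View pics/top0.png

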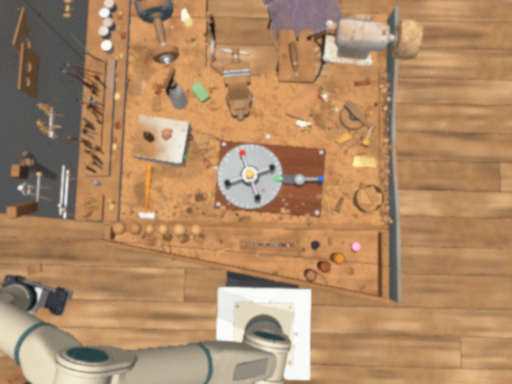

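View pics/side0.png

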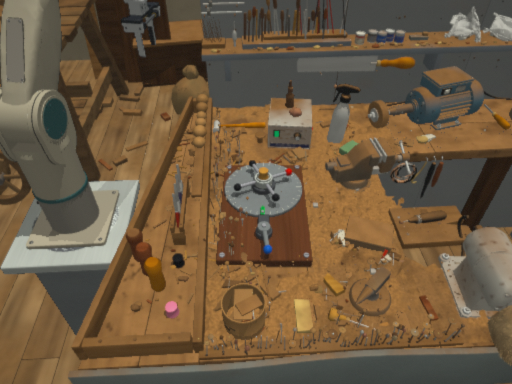

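The top view shows the turntable hub and dop at about (250,174), the red ball at (242,153), the green mark at (278,179) and the blue lever end at (320,179). Other candidates are the pink piece at (356,246), the black piece at (315,244), and the green block at (201,91). None of those is on the positioner. Next I measure the colours and check one crop.

Run:
```python
from h import *
for n,box in(("top",(205,130,335,225)),("side",(205,150,325,275))):
    z=np.load(n+"0.npz"); p,d=z["p"],z["d"]; C=cloud(n,d)
    x0,y0,x1,y1=box; hsv=cv2.cvtColor(p,cv2.COLOR_BGR2HSV); H,S,V=[hsv[...,i].astype(int) for i in range(3)]
    B=np.zeros(H.shape,bool); B[y0:y1,x0:x1]=1
    ms={"red":((H<6)|(H>174))&(S>190)&(V>120),"green":(abs(H-65)<20)&(S>110),"blue":(abs(H-112)<12)&(S>170),"dop":(abs(H-20)<8)&(S>130)&(V>180)}
    zs={"red":.067,"green":.044,"blue":.054,"dop":.1}
    for k,m in ms.items():
        k_,l,st,c=cv2.connectedComponentsWithStats((m&B).astype(np.uint8))
        for i in range(1,k_):
            if st[i,4]>5: print(n,k,c[i].round(1),st[i,4],"ray",ray_z(n,*c[i],zs[k]).round(4),"med",np.median(C[l==i],0).round(4))
    # dial fit: points z 36-41mm grey
    m=B&(abs(C[...,2]-.038)<.003)&(S<60); q=C[m][:,:2]; 
    if n=="top":
        e=cv2.minEnclosingCircle(q.astype(np.float32)); print("dial",len(q),e)
    m=B&(abs(C[...,2]-.028)<.004)&(S>60)
    print("board",cv2.minAreaRect(C[m][:,:2].astype(np.float32)))
    cv2.imwrite(f"pics/{n}c.png",cv2.resize(p[y0:y1,x0:x1],None,fx=6 if n=="top" else 4,fy=6 if n=="top" else 4,interpolation=cv2.INTER_CUBIC))
```

```text
top green [276.3 178.6] 7 ray [ 0.5247 -0.0338  0.044 ] med [ 0.5242 -0.0329  0.0444]
top blue [320.3 178.6] 9 ray [ 0.5265 -0.1832  0.054 ] med [ 0.5238 -0.1814  0.0648]
top dop [275.9 171.2] 4096 ray [ 0.542  -0.0301  0.1   ] med [ 0.5961 -0.0485  0.0109]
top dop [249.  174.2] 26 ray [0.5305 0.0587 0.1   ] med [0.5305 0.0587 0.103 ]
top dop [209.4 209.8] 59 ray [0.4098 0.1861 0.1   ] med [0.4145 0.1978 0.0064]
dial 1643 ((0.5293528437614441, -0.009788230061531067), 0.20323310792446136)
board ((0.5333579778671265, -0.00923888385295868), (0.3210201561450958, 0.44741255044937134), 2.925731897354126)
side red [288.5 170.7] 26 ray [0.6092 0.0914 0.067 ] med [0.6078 0.0815 0.0759]
side green [262.5 210. ] 26 ray [ 0.5238 -0.0408  0.044 ] med [ 0.5238 -0.0384  0.0447]
side blue [267.3 248.9] 47 ray [ 0.5257 -0.1827  0.054 ] med [ 0.5243 -0.1889  0.062 ]
side dop [263.1 169.7] 40 ray [0.5325 0.0618 0.1   ] med [0.5321 0.0569 0.1041]
board ((0.5335108637809753, 0.007379710674285889), (0.32040631771087646, 0.4904177784919739), 0.04832889512181282)
```

View pics/topc.png

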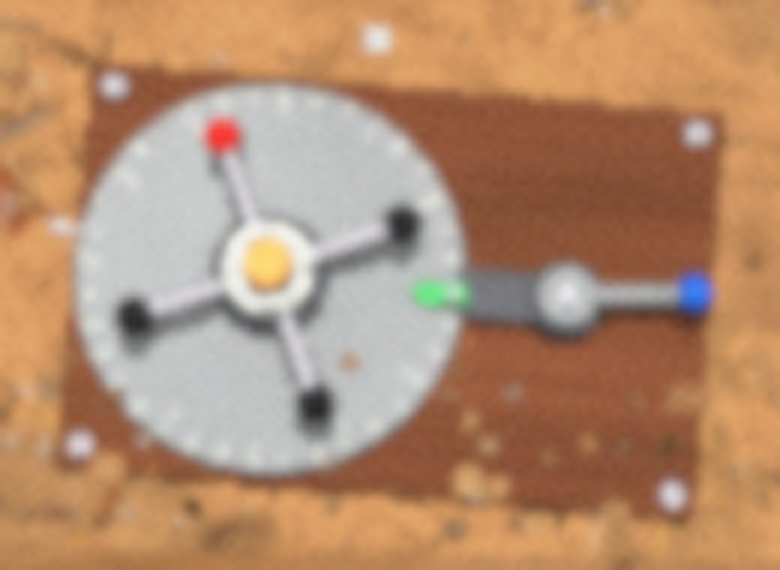

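Run:
```python
from h import *
from scipy.optimize import least_squares
from scipy.spatial.transform import Rotation as Ro
f=lambda u,v,z:ray_z("top",205+u/6-.4,130+v/6-.4,z)
print("dop",f(268,262,.1)," red",f(222,137,.067)," blk",[f(*a,.067).round(4) for a in((402,222),(316,408),(134,318))])
print("green tip",f(412,293,.044)," end",f(468,293,.044)," pivot",f(567,297,.06)," blue",f(694,293,.054))
for a in((115,85),(697,132),(672,495),(78,444)): print("screw",f(*a,.03).round(4))
# dial rim
print("dial L/R/T/B",[f(*a,.038).round(4) for a in((76,275),(466,275),(270,83),(270,474))])
E=r.get_state()["orientation"]; R=Ro.from_euler("xyz",E).as_matrix(); print(R.round(3))
```

```text
dop [0.53344067 0.05791924 0.1       ]  red [0.60894433 0.08643243 0.067     ]  blk [array([ 0.5623, -0.0164,  0.067 ]), array([0.456 , 0.0299, 0.067 ]), array([0.5047, 0.1334, 0.067 ])]
green tip [ 0.52496532 -0.02340047  0.044     ]  end [ 0.52561848 -0.05537673  0.044     ]  pivot [ 0.52243503 -0.11054412  0.06      ]  blue [ 0.52695584 -0.18300122  0.054     ]
screw [0.6452 0.151  0.03  ]
screw [ 0.6242 -0.1873  0.03  ]
screw [ 0.4135 -0.1743  0.03  ]
screw [0.4356 0.1662 0.03  ]
dial L/R/T/B [array([0.5322, 0.1696, 0.038 ]), array([ 0.5368, -0.0544,  0.038 ]), array([0.6465, 0.0607, 0.038 ]), array([0.4202, 0.0555, 0.038 ])]
[[-0.    -0.971  0.237]
 [-0.002  0.237  0.971]
 [-1.    -0.    -0.002]]
```

```bash
cat > plan.py <<'E'
# plan.py x y z psi_deg calls opening : straight move with tool down, jaws along psi
import sys
from h import *
from scipy.spatial.transform import Rotation as Ro
x,y,z,psi,n,w=map(float,sys.argv[1:]); n=int(n)*5
def Rp(a): c,s=np.cos(a),np.sin(a); return np.array([[0,-s,c],[0,c,s],[-1,0,0]])
s=r.get_state(); P=s["eef_pos"].copy(); R=Ro.from_euler("xyz",s["orientation"])
T=np.array([x,y,z]); G=Ro.from_matrix(Rp(np.radians(psi)))
print("err",(T-P).round(4),"rot",(R.inv()*G).as_rotvec().round(3),"F",s["contact_force"].round(1),"t",s["t"])
for k in range(n):
    f=1/(n-k); d=(R.inv().apply(T-P)*f).round(3); v=((R.inv()*G).as_rotvec()*f).round(3)
    print(", ".join(map(str,[w,*map(float,d+0.),*map(float,v+0.)])),end=",\n" if k%5<4 else "\n--\n")
    P=P+R.apply(d); R=R*Ro.from_rotvec(v)
E
python3 plan.py .553 .007 .20 20.6 5 .03
```

```text
err [ 0.3988 -0.6238 -0.0187] rot [ 0.971 -0.002  0.001] F [-0.8 -0.2 -0.3] t 0.1
0.03, 0.001, -0.021, -0.02, 0.039, 0.0, 0.0,
0.03, 0.001, -0.022, -0.02, 0.039, 0.0, 0.0,
0.03, 0.001, -0.023, -0.019, 0.039, 0.0, 0.0,
0.03, 0.001, -0.024, -0.018, 0.039, 0.0, 0.0,
0.03, 0.001, -0.024, -0.017, 0.039, 0.0, 0.0
--
0.03, 0.001, -0.025, -0.016, 0.039, 0.0, 0.0,
0.03, 0.001, -0.026, -0.015, 0.039, 0.0, 0.0,
0.03, 0.001, -0.026, -0.014, 0.039, 0.0, 0.0,
0.03, 0.001, -0.027, -0.013, 0.039, 0.0, 0.0,
0.03, 0.001, -0.027, -0.012, 0.039, 0.0, 0.0
--
0.03, 0.001, -0.028, -0.011, 0.039, 0.0, 0.0,
0.03, 0.001, -0.028, -0.01, 0.039, 0.0, 0.0,
0.03, 0.001, -0.028, -0.008, 0.039, 0.0, 0.0,
0.03, 0.001, -0.029, -0.007, 0.039, 0.0, 0.0,
0.03, 0.001, -0.029, -0.006, 0.039, 0.0, 0.0
--
0.03, 0.0, -0.029, -0.005, 0.039, 0.0, 0.0,
0.03, 0.001, -0.029, -0.004, 0.039, 0.0, 0.0,
0.03, 0.0, -0.029, -0.003, 0.039, 0.0, 0.0,
0.03, 0.001, -0.03, -0.002, 0.038, 0.0, 0.0,
0.03, 0.0, -0.03, -0.001, 0.039, 0.0, 0.0
--
0.03, 0.001, -0.029, 0.001, 0.038, 0.0, 0.0,
0.03, 0.0, -0.03, 0.002, 0.039, 0.0, 0.0,
0.03, 0.001, -0.029, 0.003, 0.038, 0.0, 0.0,
0.03, 0.0, -0.029, 0.004, 0.039, 0.0, 0.001,
0.03, 0.001, -0.03, 0.004, 0.038, -0.001, 0.0
--
```

Call:
servo_tool(motion=[0.03,0,-0.021,-0.02,0.039,0,0,0.03,0,-0.022,-0.02,0.039,0,0,0.03,0,-0.023,-0.019,0.039,0,0,0.03,0,-0.024,-0.018,0.039,0,0,0.03,0,-0.024,-0.017,0.039,0,0])

```text
t: 0.52
eef_pos: [0.2282, 0.5063, 0.2149]
orientation: [2.19, 1.565, -2.952]
contact_force: [0.3, -0.2, 0.6]
width: 0.064
```

Call:
servo_tool(motion=[0.03,0,-0.025,-0.016,0.039,0,0,0.03,0,-0.026,-0.015,0.039,0,0,0.03,0,-0.026,-0.014,0.039,0,0,0.03,0,-0.027,-0.013,0.039,0,0,0.03,0,-0.027,-0.012,0.039,0,0])

```text
t: 0.93
eef_pos: [0.3102, 0.3731, 0.2133]
orientation: [2.685, 1.562, -2.661]
contact_force: [0.5, 1.1, 0.6]
width: 0.0318
```

Call:
servo_tool(motion=[0.03,0,-0.028,-0.011,0.039,0,0,0.03,0,-0.028,-0.01,0.039,0,0,0.03,0,-0.028,-0.008,0.039,0,0,0.03,0,-0.029,-0.007,0.039,0,0,0.03,0,-0.029,-0.006,0.039,0,0])

```text
t: 1.35
eef_pos: [0.3918, 0.2406, 0.2126]
orientation: [2.925, 1.56, -2.625]
contact_force: [0.3, -0.5, 0.0]
width: 0.0301
```

```bash
python3 plan.py .553 .007 .17 20.6 2 .03
```

```text
err [ 0.1612 -0.2336 -0.0426] rot [ 0.374 -0.011 -0.   ] F [ 0.3 -0.5  0. ] t 1.35
0.03, 0.004, -0.028, -0.004, 0.037, -0.001, 0.0,
0.03, 0.004, -0.028, -0.003, 0.037, -0.001, 0.0,
0.03, 0.004, -0.028, -0.001, 0.037, -0.001, 0.0,
0.03, 0.004, -0.028, 0.0, 0.038, -0.001, 0.0,
0.03, 0.004, -0.029, 0.001, 0.037, -0.001, 0.0
--
0.03, 0.004, -0.028, 0.002, 0.038, -0.001, 0.0,
0.03, 0.005, -0.028, 0.003, 0.037, -0.001, 0.0,
0.03, 0.004, -0.029, 0.003, 0.038, -0.001, 0.0,
0.03, 0.005, -0.028, 0.005, 0.037, -0.001, 0.0,
0.03, 0.004, -0.028, 0.005, 0.038, -0.002, 0.0
--
```

Call:
servo_tool(motion=[0.03,0.002,-0.028,-0.004,0.037,-0.001,0,0.03,0.002,-0.028,-0.003,0.037,-0.001,0,0.03,0.003,-0.028,-0.001,0.037,-0.001,0,0.03,0.003,-0.028,0,0.038,-0.001,0,0.03,0.003,-0.029,0.001,0.037,-0.001,0])

```text
t: 1.77
eef_pos: [0.4744, 0.1173, 0.1989]
orientation: [2.942, 1.565, -2.804]
contact_force: [-0.0, 0.5, 0.5]
width: 0.0298
```

Call:
servo_tool(motion=[0.03,0.003,-0.028,0.002,0.038,-0.001,0,0.03,0.003,-0.028,0.003,0.037,-0.001,0,0.03,0.003,-0.029,0.003,0.038,-0.001,0,0.03,0.003,-0.028,0.005,0.037,-0.001,0,0.03,0.003,-0.028,0.005,0.038,-0.002,0])

```text
t: 2.18
eef_pos: [0.5552, -0.0076, 0.1817]
orientation: [2.539, 1.568, 2.88]
contact_force: [0.5, 0.1, -0.4]
width: 0.0302
```

```bash
python3 - <<'E'
from h import *
s=r.get_state(); print(s["eef_pos"],s["orientation"],s["joints"].round(2))
p,d=r.grab_frame("wrist"); cv2.imwrite("pics/w1.png",p); m=r.camera_model("wrist"); print(m)
E
python3 plan.py .553 .007 .15 20.6 1 .03
```

```text
[ 0.55519181 -0.00759507  0.18165481] [2.53925224 1.56793038 2.87959289] [-0.25  0.56  0.32  1.83 -0.24  0.79  0.54]
{'fx': 297.3186396354542, 'fy': 297.3186396354542, 'cx': 251.78068141396915, 'cy': 194.1301514427348, 'mount': array([[-1.47475923e-03, -2.81300594e-01,  9.59618571e-01,
        -1.65520005e-01],
       [-5.55846408e-04, -9.59619235e-01, -2.81301643e-01,
         8.18160835e-02],
       [ 9.99998758e-01, -9.48252730e-04,  1.25884740e-03,
        -9.59396642e-04],
       [ 0.00000000e+00,  0.00000000e+00,  0.00000000e+00,
         1.00000000e+00]])}
err [-0.005   0.0219 -0.0315] rot [-0.028 -0.001  0.005] F [ 4.  -3.7  0.2] t 2.2333
0.03, 0.006, 0.005, 0.0, -0.006, 0.0, 0.001,
0.03, 0.006, 0.004, 0.001, -0.005, 0.0, 0.001,
0.03, 0.006, 0.004, 0.001, -0.006, 0.0, 0.001,
0.03, 0.007, 0.005, 0.0, -0.005, 0.0, 0.001,
0.03, 0.006, 0.004, 0.001, -0.006, -0.001, 0.001
--
```

View pics/w1.png

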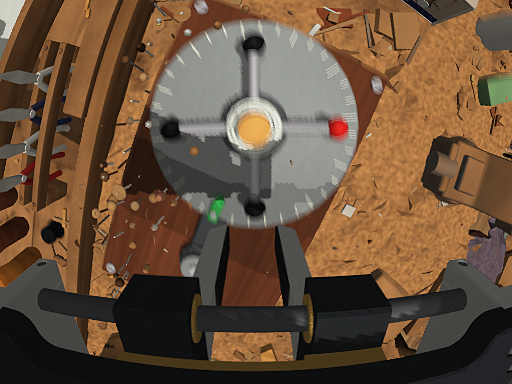

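The wrist view shows the hub and dop at (254,127), the red ball at (338,128), the green mark at (217,208), and the black spoke at (254,205) lined up with the jaws. I move in and measure the angles from this camera.

Call:
servo_tool(motion=[0.03,0.006,0.005,0,-0.006,0,0.001,0.03,0.006,0.004,0.001,-0.006,0,0.001,0.03,0.006,0.004,0.001,-0.006,0,0.001,0.03,0.006,0.005,0.001,-0.005,0,0.001,0.03,0,0,0,0,0,0])

```text
t: 2.65
eef_pos: [0.5527, 0.0045, 0.1535]
orientation: [2.893, 1.566, -3.034]
contact_force: [-0.4, 0.5, 0.0]
width: 0.0302
```

```bash
cat > wm.py <<'E'
from h import *
import sys
from scipy.spatial.transform import Rotation as Ro
def wrist(name=None):
    s=r.get_state(); R=Ro.from_euler("xyz",s["orientation"]).as_matrix(); m=r.camera_model("wrist"); M=np.array(m["mount"])
    p,d=r.grab_frame("wrist")
    if name: cv2.imwrite(f"pics/{name}.png",p)
    def at(u,v,z):
        a=np.array([u-m["cx"],v-m["cy"]]); q=np.linalg.norm(a); t=q/m["fx"]
        w=R@M[:3,:3]@np.array([*(np.sin(t)*a/q),np.cos(t)]); c=s["eef_pos"]+R@M[:3,3]
        return (c+w*(z-c[2])/w[2])[:2]
    hsv=cv2.cvtColor(p,cv2.COLOR_BGR2HSV); H,S,V=[hsv[...,i].astype(int) for i in range(3)]
    A=np.array([.533,.0582])
    for k,mk,z in(("red",((H<5)|(H>175))&(S>200)&(V>110),.067),("green",(abs(H-62)<15)&(S>140),.044),("blue",(abs(H-112)<12)&(S>170),.054)):
        n,l,st,c=cv2.connectedComponentsWithStats(mk.astype(np.uint8))
        for i in range(1,n):
            if st[i,4]<40: continue
            X=at(*c[i],z)-A; rad=np.hypot(*X)
            if rad<.3: print(k,c[i].round(1),st[i,4],"xy",(X+A).round(4),"rad",rad.round(4),"ang",np.degrees(np.arctan2(X[1],X[0])).round(2))
            if k=="green" and rad<.3:
                q=np.array([at(u,v,z)-A for v,u in np.argwhere(l==i)]); rr=np.hypot(*q.T)
                for lo in(.08,.088,.096): 
                    b=q[(rr>=lo)&(rr<lo+.008)]
                    if len(b): X=b.mean(0); print("  ring",lo,np.degrees(np.arctan2(X[1],X[0])).round(2),len(b))
                print("  r range",rr.min().round(4),rr.max().round(4))
if __name__=="__main__": wrist(sys.argv[1])
E
python3 wm.py w2; python3 plan.py .553 .007 .064 20.6 2 .03
```

```text
red [344.9 141.4] 395 xy [0.6086 0.0852] rad 0.0803 ang 19.67
green [210.8 222. ] 226 xy [ 0.5228 -0.0362] rad 0.0949 ang -96.16
  ring 0.08 -95.83 47
  ring 0.088 -95.66 86
  ring 0.096 -96.37 62
  r range 0.0814 0.1133
blue [433.4  17.7] 41 xy [0.6574 0.2458] rad 0.2251 ang 56.45
err [ 0.      0.0027 -0.0899] rot [-0.004 -0.004 -0.001] F [-1.5  0.2 -0.2] t 2.7
0.03, 0.009, 0.0, 0.0, 0.0, 0.0, 0.0,
0.03, 0.009, 0.0, 0.0, 0.0, 0.0, 0.0,
0.03, 0.009, 0.0, 0.0, -0.001, -0.001, 0.0,
0.03, 0.009, 0.0, 0.0, 0.0, 0.0, 0.0,
0.03, 0.009, 0.0, 0.0, -0.001, -0.001, 0.0
--
0.03, 0.009, 0.0, 0.0, 0.0, 0.0, 0.0,
0.03, 0.009, 0.001, 0.0, -0.001, -0.001, 0.0,
0.03, 0.009, 0.0, 0.0, 0.0, 0.0, 0.0,
0.03, 0.009, 0.001, 0.001, -0.001, -0.001, 0.0,
0.03, 0.009, 0.0, 0.0, 0.0, 0.0, -0.001
--
```

Call:
servo_tool(motion=[0.03,0.01,0.001,0,0,0,0,0.03,0.01,0.001,0,0,0,0,0.03,0.01,0,0,-0.001,-0.001,0,0.03,0.01,0,0,0,0,0,0.03,0.01,0,0,-0.001,-0.001,0])

```text
t: 3.12
eef_pos: [0.5532, 0.0094, 0.1019]
orientation: [0.061, 1.568, 0.423]
contact_force: [-0.6, -0.6, -0.9]
width: 0.0303
```

Call:
servo_tool(motion=[0.03,0.01,0,0,0,0,0,0.03,0.01,0.001,0,0,0,0,0.03,0.01,0,0,0,0,0,0.03,0.009,0,0,0,0,0,0.016,0,0,0,0,0,0])

```text
t: 3.53
eef_pos: [0.5507, 0.0107, 0.0558]
orientation: [2.435, 1.568, 2.797]
contact_force: [-0.5, -0.3, 1.1]
width: 0.026
```

Call:
servo_tool(motion=[0.016,0,0,0,0,0,0,0.016,0,0.0005,-0.003,0.05,0,0,0.016,0,0.0005,-0.0045,0.08,0,0,0.016,0,0.0005,-0.0045,0.08,0,0,0.016,0,0.0005,-0.0045,0.08,0,0])

```text
t: 3.95
eef_pos: [0.5399, 0.0086, 0.0563]
orientation: [0.08, 1.563, 0.142]
contact_force: [2.0, 0.3, -1.5]
width: 0.0161
```

```bash
cat > tt.py <<'E'
from h import *
from scipy.spatial.transform import Rotation as Ro
s=r.get_state(); X=s["eef_pos"]-[.533,.0582,0]; z=Ro.from_euler("xyz",s["orientation"]).as_matrix()[:,2]
print("tcp rad",np.hypot(*X[:2]).round(4),"ang",np.degrees(np.arctan2(X[1],X[0])).round(2),"z",X[2].round(4),"psi-90",np.degrees(np.arctan2(z[1],z[0])).round(2)-90,"F",s["contact_force"].round(1),"w",s["width"],s["t"],s["joints"].round(2))
E
python3 tt.py; python3 wm.py w3
```

```text
tcp rad 0.05 ang -82.13 z 0.0563 psi-90 -86.46 F [ 2.   0.3 -1.5] w 0.016147537415406716 3.95 [-0.26  0.73  0.3   1.97 -0.43  0.49  0.41]
red [388.8 156.2] 877 xy [0.6132 0.0717] rad 0.0814 ang 9.56
```

Call:
servo_tool(motion=[0.016,-0.002,-0.001,-0.0045,0.07,0,0,0.016,-0.002,-0.001,-0.0045,0.07,0,0,0.016,-0.001,0,-0.0045,0.08,0,0,0.016,0,0,-0.0045,0.08,0,0,0.016,0,0,-0.0045,0.08,0,0])

```text
t: 4.42
eef_pos: [0.526, 0.008, 0.0645]
orientation: [0.302, 1.545, -0.027]
contact_force: [2.2, -1.8, -2.0]
width: 0.0158
```

Call:
servo_tool(motion=[0.016,0,0,-0.0045,0.08,0,0,0.016,0,0,-0.0045,0.08,0,0,0.016,0,0,-0.0045,0.08,0,0,0.016,0,0,-0.0045,0.08,0,0,0.016,0,0,-0.0045,0.08,0,0])

```text
t: 4.83
eef_pos: [0.5153, 0.0144, 0.0674]
orientation: [0.58, 1.525, -0.161]
contact_force: [2.1, -2.3, -1.6]
width: 0.016
```

```bash
python3 tt.py; python3 wm.py w4
```

```text
tcp rad 0.0473 ang -112.05 z 0.0674 psi-90 -132.53 F [ 2.1 -2.3 -1.6] w 0.016017022866525173 4.8333 [-0.41  0.72  0.49  2.07 -0.72  0.47 -0.12]
red [353.2 128.9] 847 xy [0.608  0.0267] rad 0.0813 ang -22.79
green [303.4 266.7] 345 xy [ 0.5241 -0.0337] rad 0.0924 ang -95.51
  ring 0.08 -95.38 96
  ring 0.088 -95.84 138
  ring 0.096 -95.43 102
  r range 0.0802 0.1068
```

```bash
cat > arc.py <<'E'
# arc.py end_ang rows gain rad z : rows along arc round the axis, tool y inward
import sys
from h import *
from scipy.spatial.transform import Rotation as Ro
e,n,g,rad,z=map(float,sys.argv[1:6]); n=int(n); A=np.array([.533,.0582])
s=r.get_state(); P=s["eef_pos"].copy(); R=Ro.from_euler("xyz",s["orientation"])
X=P[:2]-A; a0=np.degrees(np.arctan2(X[1],X[0])); r0=np.hypot(*X); a0=a0-360*round((a0-e)/360); z0=P[2]
def Rp(a): c,s=np.cos(a),np.sin(a); return Ro.from_matrix(np.array([[0,-s,c],[0,c,s],[-1,0,0]]))
print("from",a0)
for k in range(n):
    f=(k+1)/n; a=np.radians(a0+(e-a0)*f); q=min(1,f*2); T=np.array([*(A+(r0+(rad-r0)*q)*np.array([np.cos(a),np.sin(a)])),z0+(z-z0)*q])
    G=Rp(np.radians(e)+np.pi/2); v=((R.inv()*G).as_rotvec()/(n-k)).round(3); d=R.inv().apply(T-P)
    print(", ".join(map(str,[.016,*map(float,(d*[1,g,g]).round(4)),*map(float,v)])),end=",\n" if k%5<4 else "\n--\n"); P=T; R=R*Ro.from_rotvec(v)
E
python3 arc.py -175 15 1.6 .053 .062
```

```text
from -113.22535471561652
0.016, 0.0006, -0.0029, -0.0048, 0.049, 0.002, -0.003,
0.016, 0.0006, -0.0028, -0.005, 0.049, 0.002, -0.002,
0.016, 0.0006, -0.0027, -0.0051, 0.049, 0.002, -0.003,
0.016, 0.0006, -0.0026, -0.0053, 0.049, 0.002, -0.002,
0.016, 0.0006, -0.0025, -0.0054, 0.049, 0.002, -0.002
--
0.016, 0.0006, -0.0024, -0.0056, 0.049, 0.002, -0.003,
0.016, 0.0006, -0.0023, -0.0057, 0.049, 0.002, -0.002,
0.016, 0.0003, -0.0015, -0.0059, 0.049, 0.002, -0.003,
0.016, -0.0001, -0.0007, -0.006, 0.05, 0.001, -0.002,
0.016, -0.0, -0.0006, -0.0061, 0.049, 0.002, -0.003
--
0.016, -0.0, -0.0005, -0.0061, 0.05, 0.001, -0.002,
0.016, -0.0, -0.0003, -0.0061, 0.049, 0.002, -0.003,
0.016, -0.0, -0.0002, -0.0061, 0.05, 0.001, -0.002,
0.016, -0.0, -0.0001, -0.0061, 0.049, 0.002, -0.003,
0.016, -0.0, 0.0001, -0.0061, 0.05, 0.001, -0.002
--
```

Call:
servo_tool(motion=[0.016,0.0012,-0.003,-0.005,0.045,0.004,-0.006,0.016,0.0012,-0.003,-0.005,0.045,0.004,-0.006,0.016,0.0012,-0.003,-0.005,0.045,0.004,-0.006,0.016,0.0012,-0.003,-0.0055,0.045,0.003,-0.004,0.016,0.0012,-0.003,-0.0055,0.045,0.003,-0.004])

```text
t: 5.3
eef_pos: [0.4988, 0.0221, 0.0653]
orientation: [0.593, 1.532, -0.371]
contact_force: [2.0, -1.1, 2.0]
width: 0.016
```

Call:
servo_tool(motion=[0.016,0.001,-0.0025,-0.0055,0.045,0.003,-0.004,0.016,0.001,-0.0025,-0.0055,0.045,0.003,-0.004,0.016,0.001,-0.002,-0.006,0.05,0.002,-0.002,0.016,0.001,-0.002,-0.006,0.05,0.002,-0.002,0.016,0,0,0,0,0,0])

```text
t: 5.72
eef_pos: [0.4883, 0.0343, 0.0645]
orientation: [0.76, 1.529, -0.389]
contact_force: [0.5, 0.6, 0.2]
width: 0.0161
```

```bash
python3 tt.py; python3 wm.py w5; python3 arc.py -180 10 1.6 .053 .062
```

```text
tcp rad 0.0507 ang -151.89 z 0.0645 psi-90 -155.87 F [0.5 0.6 0.2] w 0.0161493965062616 5.7167 [-0.53  0.73  0.59  2.13 -0.87  0.48 -0.42]
red [381.5 154.1] 796 xy [ 0.5731 -0.0139] rad 0.0825 ang -60.91
green [361.4 225.2] 491 xy [ 0.5241 -0.0369] rad 0.0955 ang -95.32
  ring 0.08 -95.2 109
  ring 0.088 -95.44 154
  ring 0.096 -95.39 144
  r range 0.0801 0.1136
blue [486.4 273.8] 53 xy [ 0.5337 -0.1866] rad 0.2448 ang -89.84
from -151.4818903315912
0.016, 0.0004, -0.001, -0.004, 0.042, 0.002, -0.003,
0.016, 0.0004, -0.001, -0.0041, 0.042, 0.002, -0.004,
0.016, 0.0005, -0.001, -0.0041, 0.042, 0.002, -0.004,
0.016, 0.0005, -0.0009, -0.0042, 0.042, 0.003, -0.003,
0.016, 0.0005, -0.0009, -0.0042, 0.042, 0.002, -0.004
--
0.016, -0.0, -0.0, -0.0042, 0.043, 0.003, -0.003,
0.016, -0.0, -0.0, -0.0042, 0.042, 0.002, -0.004,
0.016, -0.0, 0.0, -0.0042, 0.043, 0.003, -0.003,
0.016, -0.0, 0.0, -0.0042, 0.042, 0.002, -0.004,
0.016, -0.0, 0.0001, -0.0042, 0.043, 0.003, -0.003
--
```

Call:
servo_tool(motion=[0.016,0.001,-0.001,-0.005,0.045,0.004,-0.006,0.016,0.001,-0.001,-0.005,0.045,0.004,-0.006,0.016,0.001,-0.001,-0.005,0.045,0.004,-0.006,0.016,0.001,-0.001,-0.005,0.045,0.004,-0.005,0.016,0.001,-0.001,-0.005,0.045,0.004,-0.005])

```text
t: 6.18
eef_pos: [0.4816, 0.0501, 0.0618]
orientation: [0.762, 1.551, -0.608]
contact_force: [1.7, -1.6, 2.6]
width: 0.0164
```

Call:
servo_tool(motion=[0.016,0.0005,0,-0.005,0.045,0.003,-0.005,0.016,0.0005,0,-0.005,0.045,0.003,-0.005,0.016,0.0005,0,-0.004,0.045,0.003,-0.005,0.016,0,0,-0.003,0.045,0.003,-0.005,0.016,0,0,0,0,0,0])

```text
t: 6.6
eef_pos: [0.4808, 0.0612, 0.0616]
orientation: [-0.402, 1.562, -1.951]
contact_force: [-0.8, -0.4, 0.4]
width: 0.016
```

```bash
python3 tt.py; python3 wm.py w6; python3 arc.py -185.5 5 1.6 .053 .062
```

```text
tcp rad 0.0523 ang 176.7 z 0.0616 psi-90 -178.7 F [-0.8 -0.4  0.4] w 0.016040726871471893 6.6 [-0.65  0.79  0.72  2.11 -0.95  0.6  -0.79]
red [396.3 172.2] 782 xy [ 0.531  -0.0248] rad 0.083 ang -91.36
green [413.5 178.2] 65 xy [ 0.5228 -0.0526] rad 0.1112 ang -95.27
  r range 0.1074 0.1135
blue [ 4.8 49.9] 61 xy [0.6192 0.2461] rad 0.2068 ang 65.36
from -183.30307371090865
0.016, -0.0002, -0.0004, -0.0007, 0.024, 0.002, 0.001,
0.016, -0.0002, -0.0004, -0.0007, 0.024, 0.002, 0.0,
0.016, -0.0001, -0.0002, -0.0007, 0.024, 0.001, 0.001,
0.016, -0.0, 0.0, -0.0006, 0.024, 0.002, 0.0,
0.016, -0.0, 0.0, -0.0007, 0.024, 0.001, 0.001
--
```

Call:
servo_tool(motion=[0.016,0,0,-0.0025,0.025,0,0,0.016,0,0,-0.0025,0.025,0,0,0.016,0,0,-0.0015,0.025,0,0,0.016,0,0,0,0,0,0,0.016,0,0,0,0,0,0])

```text
t: 7.07
eef_pos: [0.4811, 0.0659, 0.0616]
orientation: [-0.144, 1.56, -1.768]
contact_force: [0.1, -1.8, -0.0]
width: 0.0164
```

```bash
python3 tt.py; python3 wm.py w7
```

```text
tcp rad 0.0524 ang 171.6 z 0.0616 psi-90 -183.07 F [ 0.1 -1.8 -0. ] w 0.01637181746253378 7.0667 [-0.67  0.8   0.74  2.11 -0.96  0.62 -0.86]
red [397.  172.8] 770 xy [ 0.5242 -0.0244] rad 0.0831 ang -96.08
green [414.1 164. ] 93 xy [ 0.5245 -0.0507] rad 0.1092 ang -94.46
  ring 0.096 -92.71 10
  r range 0.1011 0.1134
```

View pics/w7.png

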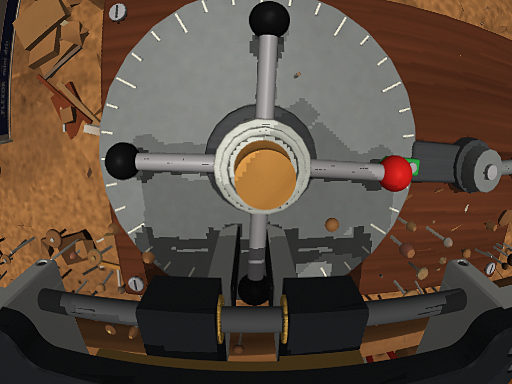

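The wrist view shows the red ball at (397,173) right beside the green mark at (414,164), with the dop standing in the cup at (265,175). I release, rise and measure again from above.

Call:
servo_tool(motion=[0.03,0,0,0,0,0,0,0.03,0,0,0,0,0,0,0.03,-0.01,0,0,0,0,0,0.03,-0.02,0,0,0,0,0,0.03,-0.03,0,0,0,0,0])

```text
t: 7.53
eef_pos: [0.4763, 0.0695, 0.12]
orientation: [-1.138, 1.554, -2.76]
contact_force: [0.1, 0.9, -0.9]
width: 0.03
```

Call:
servo_tool(motion=[0.03,-0.03,0,0,0,0,0,0.03,-0.03,0,0,0,0,0,0.03,-0.02,0,0,0,0,0,0.03,0,0,0,0,0,0,0.03,0,0,0,0,0,0])

```text
t: 7.95
eef_pos: [0.4777, 0.0709, 0.2106]
orientation: [-1.331, 1.558, -2.953]
contact_force: [0.3, 0.1, -0.7]
width: 0.0296
```

```bash
python3 tt.py; python3 wm.py w8
python3 - <<'E'
from h import *
p,d=r.grab_frame("side"); c=p[150:275,195:335]
cv2.imwrite("pics/s2.png",cv2.resize(c,None,fx=4,fy=4,interpolation=cv2.INTER_CUBIC))
E
```

```text
tcp rad 0.0568 ang 167.08 z 0.2106 psi-90 -182.92000000000002 F [ 0.3  0.1 -0.7] w 0.029627941445603243 7.95 [-0.86  0.61  1.02  1.99 -0.65  0.93 -1.12]
red [337.  138.2] 265 xy [ 0.5247 -0.0234] rad 0.082 ang -95.83
green [ 67.6 101.5] 151 xy [0.5932 0.2946] rad 0.244 ang 75.72
  r range 0.2346 0.2537
green [351.3 136.2] 70 xy [ 0.524  -0.0476] rad 0.1062 ang -94.85
  ring 0.096 -94.84 30
  r range 0.0981 0.1134
blue [451.5 136.8] 161 xy [ 0.526  -0.1867] rad 0.245 ang -91.63
```

View pics/w8.png

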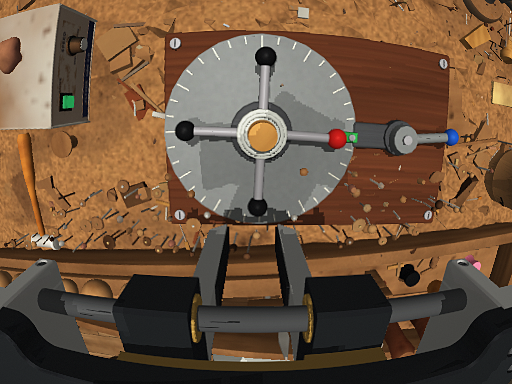

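Red is at about -95.8° against the index at -95.2°, so they agree within about 1° (1.4 mm). The dop stands. Next is the lever, which I push from the robot's side with closed fingers.

```bash
python3 plan.py .488 -.1565 .17 -88 2 .0
```

```text
err [ 0.0107 -0.2271 -0.0396] rot [-0.086  0.003  0.014] F [-0.2 -0.3 -0.5] t 8.05
0.0, 0.004, 0.002, 0.023, -0.009, 0.0, 0.001,
0.0, 0.004, 0.002, 0.023, -0.009, 0.0, 0.001,
0.0, 0.004, 0.002, 0.023, -0.009, 0.0, 0.001,
0.0, 0.004, 0.002, 0.023, -0.008, 0.0, 0.002,
0.0, 0.004, 0.001, 0.022, -0.009, 0.001, 0.001
--
0.0, 0.004, 0.001, 0.023, -0.008, 0.0, 0.002,
0.0, 0.004, 0.001, 0.022, -0.009, 0.001, 0.001,
0.0, 0.004, 0.001, 0.023, -0.008, 0.0, 0.002,
0.0, 0.004, 0.001, 0.022, -0.009, 0.001, 0.001,
0.0, 0.004, 0.001, 0.023, -0.008, 0.0, 0.002
--
```

Call:
servo_tool(motion=[0,0.003,0.002,0.023,-0.009,0,0.001,0,0.003,0.002,0.023,-0.009,0,0.001,0,0.003,0.002,0.023,-0.009,0,0.001,0,0.003,0.002,0.023,-0.009,0,0.001,0,0.003,0.002,0.023,-0.009,0,0.001])

```text
t: 8.47
eef_pos: [0.4797, -0.0406, 0.1878]
orientation: [-1.582, 1.549, 3.139]
contact_force: [0.5, 0.7, 0.0]
width: 0.0015
```

Call:
servo_tool(motion=[0,0.003,0.001,0.023,-0.009,0,0.001,0,0.003,0.001,0.023,-0.009,0,0.001,0,0.003,0.001,0.023,-0.009,0,0.001,0,0.003,0.001,0.023,-0.009,0,0.001,0,0.003,0.001,0.02,-0.009,0,0.001])

```text
t: 8.88
eef_pos: [0.4817, -0.1562, 0.1647]
orientation: [-1.752, 1.539, 3.014]
contact_force: [0.4, -1.1, -0.6]
width: 0.0007
```

```bash
python3 tt.py; python3 plan.py .488 -.1565 .055 -88 3 .0
```

```text
tcp rad 0.2205 ang -103.46 z 0.1647 psi-90 -176.89 F [ 0.4 -1.1 -0.6] w 0.000684127514352429 8.8833 [-0.29  0.67  0.86  1.96 -0.66  0.86 -0.58]
err [ 0.0063 -0.0003 -0.1097] rot [ 0.019 -0.005  0.031] F [ 0.4 -1.1 -0.6] t 8.8833
0.0, 0.007, 0.001, 0.0, 0.001, 0.0, 0.002,
0.0, 0.007, 0.001, 0.0, 0.001, 0.0, 0.002,
0.0, 0.007, 0.001, 0.0, 0.001, 0.0, 0.002,
0.0, 0.007, 0.001, 0.0, 0.001, 0.0, 0.002,
0.0, 0.007, 0.0, 0.0, 0.001, 0.0, 0.002
--
0.0, 0.007, 0.0, 0.0, 0.001, -0.001, 0.002,
0.0, 0.007, 0.001, 0.0, 0.001, 0.0, 0.002,
0.0, 0.008, 0.0, 0.0, 0.002, -0.001, 0.002,
0.0, 0.007, 0.0, 0.0, 0.001, 0.0, 0.002,
0.0, 0.008, 0.001, 0.0, 0.002, -0.001, 0.002
--
0.0, 0.008, 0.0, 0.0, 0.001, 0.0, 0.002,
0.0, 0.007, 0.001, 0.0, 0.002, -0.001, 0.002,
0.0, 0.008, 0.0, 0.0, 0.001, 0.0, 0.002,
0.0, 0.007, 0.001, 0.0, 0.002, -0.001, 0.003,
0.0, 0.008, 0.0, 0.001, 0.001, 0.0, 0.002
--
```

Call:
servo_tool(motion=[0,0.012,0.001,0,0.002,0,0.006,0,0.012,0.001,0,0.002,0,0.006,0,0.012,0.001,0,0.001,0,0.006,0,0.012,0.001,0,0.001,0,0.006,0,0.012,0.001,0,0.001,0,0.006])

```text
t: 9.3
eef_pos: [0.481, -0.1626, 0.0974]
orientation: [-2.065, 1.561, 2.683]
contact_force: [0.0, 0.2, -0.6]
width: 0.0002
```

Call:
servo_tool(motion=[0,0.012,0,0,0.001,0,0,0,0.012,0,0,0.001,0,0,0,0.012,0,0,0,0,0,0,0.008,0,0,0,0,0,0,0,0,0,0,0,0])

```text
t: 9.72
eef_pos: [0.4726, -0.1598, 0.0431]
orientation: [-2.012, 1.543, 2.73]
contact_force: [-0.3, -0.2, 0.3]
width: 0.0002
```

```bash
cat > lev.py <<'E'
# lev.py end_ang rows gain : sweep of tool round the lever pivot; finger face behind the lever
import sys
from h import *
from scipy.spatial.transform import Rotation as Ro
e,n,g=map(float,sys.argv[1:4]); n=int(n); A=np.array([.5224,-.1105])
s=r.get_state(); P=s["eef_pos"].copy(); R=Ro.from_euler("xyz",s["orientation"])
def Rp(a): c,s=np.cos(a),np.sin(a); return Ro.from_matrix(np.array([[0,-s,c],[0,c,s],[-1,0,0]]))
def pos(a): u=np.array([np.cos(a),np.sin(a)]); return np.array([*(A+.045*u-.014*np.array([-u[1],u[0]])),.056])
X=P[:2]-A; off=np.degrees(np.arctan2(.014,.045)); a0=np.degrees(np.arctan2(X[1],X[0]))+off
print("P",P.round(4),"rad",np.hypot(*X).round(4),"lever-est",a0.round(1),"psi",np.degrees(np.arctan2(*R.as_matrix()[[1,0],2])).round(1),"F",s["contact_force"].round(1),s["joints"].round(2),s["t"])
for k in range(n):
    a=np.radians(a0+(e-a0)*(k+1)/n); T=pos(a); v=((R.inv()*Rp(np.radians(e))).as_rotvec()/(n-k)).round(3); d=R.inv().apply(T-P)
    print(", ".join(map(str,[0,*map(float,(d*[1,g,g]).round(4)),*map(float,v)])),end=",\n" if k%5<4 else "\n--\n"); P=T; R=R*Ro.from_rotvec(v)
E
python3 lev.py -13 20 1.3; python3 wm.py w9
```

```text
P [ 0.4726 -0.1598  0.0431] rad 0.07 lever-est -118.0 psi -88.3 F [-0.3 -0.2  0.3] [-0.13  0.82  0.64  2.06 -0.9   0.6  -0.39] 9.7167
0, -0.0132, 0.0254, -0.0166, -0.066, -0.001, 0.001,
0, -0.0001, 0.0041, 0.0038, -0.066, -0.001, 0.001,
0, -0.0001, 0.0042, 0.0037, -0.066, -0.001, 0.001,
0, -0.0001, 0.0043, 0.0036, -0.066, -0.001, 0.001,
0, -0.0001, 0.0044, 0.0035, -0.066, -0.001, 0.001
--
0, -0.0001, 0.0045, 0.0034, -0.066, -0.001, 0.001,
0, -0.0001, 0.0046, 0.0033, -0.066, -0.001, 0.0,
0, -0.0001, 0.0046, 0.0031, -0.066, -0.001, 0.0,
0, -0.0001, 0.0047, 0.003, -0.066, -0.001, 0.001,
0, -0.0001, 0.0048, 0.0029, -0.065, -0.001, 0.0
--
0, -0.0001, 0.0049, 0.0028, -0.066, -0.002, 0.0,
0, -0.0001, 0.0049, 0.0026, -0.065, -0.001, 0.001,
0, -0.0, 0.005, 0.0025, -0.066, -0.002, 0.0,
0, -0.0, 0.0051, 0.0024, -0.065, -0.001, 0.001,
0, -0.0, 0.0051, 0.0022, -0.066, -0.002, 0.0
--
0, -0.0, 0.0052, 0.0021, -0.065, -0.001, 0.001,
0, -0.0, 0.0053, 0.002, -0.066, -0.002, 0.0,
0, -0.0, 0.0053, 0.0018, -0.065, -0.001, 0.001,
0, -0.0, 0.0053, 0.0017, -0.066, -0.002, 0.0,
0, -0.0, 0.0054, 0.0016, -0.065, -0.001, 0.001
--
red [ 23.4 170.7] 748 xy [ 0.5241 -0.0199] rad 0.0786 ang -96.49
green [ 69.7 162.2] 565 xy [ 0.524 -0.042] rad 0.1006 ang -95.12
  ring 0.08 -95.78 58
  ring 0.088 -95.27 165
  ring 0.096 -94.91 128
  r range 0.0824 0.1161
blue [300.9 166.6] 1226 xy [ 0.5256 -0.1849] rad 0.2432 ang -91.74
```

Call:
servo_tool(motion=[0,-0.012,0,0,0,0,0,0,-0.002,0.008,0,0,0,0,0,0,0.01,0,0,0,0,0,0,0.01,0,0,0,0,0,0,0.006,0,0,0,0])

```text
t: 10.18
eef_pos: [0.509, -0.1591, 0.0575]
orientation: [-2.017, 1.543, 2.723]
contact_force: [0.8, -0.9, -0.6]
width: 0.0004
```

```bash
python3 lev.py -10 20 1.3
```

```text
P [ 0.509  -0.1591  0.0575] rad 0.0504 lever-est -88.1 psi -88.4 F [ 0.8 -0.9 -0.6] [-0.17  0.84  0.7   1.96 -0.84  0.7  -0.48] 10.1833
0, 0.0014, 0.0053, -0.003, -0.068, -0.001, 0.001,
0, -0.0001, 0.004, 0.0011, -0.068, -0.001, 0.001,
0, -0.0001, 0.004, 0.0011, -0.068, -0.001, 0.001,
0, -0.0001, 0.004, 0.0011, -0.069, -0.001, 0.001,
0, -0.0001, 0.004, 0.0011, -0.068, -0.001, 0.001
--
0, -0.0001, 0.004, 0.0011, -0.069, -0.001, 0.0,
0, -0.0001, 0.004, 0.0011, -0.068, -0.001, 0.0,
0, -0.0001, 0.004, 0.0011, -0.069, -0.001, 0.001,
0, -0.0, 0.004, 0.0011, -0.068, -0.002, 0.0,
0, -0.0, 0.004, 0.0011, -0.069, -0.001, 0.001
--
0, -0.0, 0.004, 0.0011, -0.068, -0.002, 0.0,
0, -0.0, 0.004, 0.0011, -0.069, -0.001, 0.001,
0, -0.0, 0.004, 0.0011, -0.068, -0.002, 0.0,
0, -0.0, 0.004, 0.0011, -0.069, -0.001, 0.001,
0, -0.0, 0.004, 0.0011, -0.068, -0.002, 0.0
--
0, -0.0, 0.004, 0.0011, -0.069, -0.001, 0.001,
0, -0.0, 0.004, 0.0011, -0.068, -0.002, 0.0,
0, -0.0, 0.004, 0.0011, -0.069, -0.001, 0.001,
0, -0.0, 0.004, 0.0011, -0.068, -0.002, 0.0,
0, -0.0, 0.004, 0.0011, -0.069, -0.001, 0.001
--
```

Contact is near. I sweep with a slightly larger push to cover the lag.

Call:
servo_tool(motion=[0,0,0.0055,-0.002,-0.05,0,0,0,0,0.0055,0.001,-0.06,0,0,0,0,0.0055,0.001,-0.06,0,0,0,0,0.0055,0.001,-0.06,0,0,0,0,0.0055,0.001,-0.06,0,0])

```text
t: 10.6
eef_pos: [0.5345, -0.1582, 0.0558]
orientation: [-2.143, 1.533, 2.901]
contact_force: [-4.0, -0.7, 1.6]
width: 0.0004
```

Call:
servo_tool(motion=[0,0,0.0055,0.001,-0.065,0,0,0,0,0.0055,0.001,-0.065,0,0,0,0,0.0055,0.001,-0.065,0,0,0,0,0.0055,0.001,-0.065,0,0,0,0,0.0055,0.001,-0.065,0,0])

```text
t: 11.02
eef_pos: [0.5573, -0.1515, 0.0535]
orientation: [-2.401, 1.52, 2.985]
contact_force: [-1.6, -0.3, 1.4]
width: 0.0004
```

```bash
python3 wm.py w10; python3 lev.py -10 10 1.3
```

```text
red [ 53.3 166.6] 769 xy [ 0.523  -0.0215] rad 0.0803 ang -97.15
green [ 93.8 173.1] 577 xy [ 0.525  -0.0408] rad 0.0993 ang -94.61
  ring 0.08 -95.67 61
  ring 0.088 -94.91 178
  ring 0.096 -94.55 157
  r range 0.0827 0.1148
blue [274.7 206.8] 1047 xy [ 0.5859 -0.1459] rad 0.2109 ang -75.47
P [ 0.5588 -0.1509  0.0535] rad 0.0543 lever-est -30.7 psi -51.2 F [ 0.5 -0.8 -0.4] [-0.12  0.85  0.56  1.81 -0.64  0.72 -0.09] 11.0667
0, -0.0023, 0.0016, -0.0096, -0.072, -0.005, 0.002,
0, -0.0, 0.0022, -0.0001, -0.072, -0.005, 0.002,
0, -0.0, 0.0022, -0.0, -0.072, -0.005, 0.002,
0, -0.0, 0.0022, 0.0001, -0.072, -0.004, 0.002,
0, -0.0, 0.0022, 0.0002, -0.072, -0.005, 0.002
--
0, -0.0, 0.0022, 0.0002, -0.072, -0.004, 0.002,
0, -0.0, 0.0022, 0.0003, -0.072, -0.005, 0.002,
0, -0.0, 0.0022, 0.0004, -0.071, -0.004, 0.001,
0, -0.0, 0.0022, 0.0005, -0.072, -0.005, 0.002,
0, -0.0, 0.0021, 0.0005, -0.071, -0.004, 0.001
--
```

Call:
servo_tool(motion=[0,-0.001,0.004,-0.003,-0.065,-0.004,0,0,-0.001,0.004,-0.003,-0.065,-0.004,0,0,0,0.004,-0.002,-0.065,-0.004,0,0,0,0.004,-0.001,-0.065,-0.004,0,0,0,0.004,0,-0.065,-0.004,0])

```text
t: 11.48
eef_pos: [0.5666, -0.1408, 0.055]
orientation: [-1.965, 1.53, -2.529]
contact_force: [-6.1, -5.0, 2.7]
width: 0.0005
```

Call:
servo_tool(motion=[0,0,0.004,0,-0.05,-0.004,0,0,0,0.004,0,-0.05,-0.004,0,0,0,0.004,0,-0.05,-0.004,0,0,0,0.004,0,-0.04,0,0,0,0,0.004,0,0,0,0])

```text
t: 11.9
eef_pos: [0.5691, -0.1397, 0.0554]
orientation: [-1.751, 1.512, -2.129]
contact_force: [-3.7, -7.3, 0.3]
width: 0.0006
```

```bash
python3 wm.py w11; python3 lev.py -10 1 1.3
```

```text
red [95.4 98.4] 1102 xy [ 0.5241 -0.0223] rad 0.0809 ang -96.28
green [125.4 120.8] 732 xy [ 0.5251 -0.0395] rad 0.098 ang -94.63
  ring 0.08 -94.88 94
  ring 0.088 -94.86 240
  ring 0.096 -94.71 213
  r range 0.0823 0.114
blue [281.8 217.7] 984 xy [ 0.5921 -0.1293] rad 0.1966 ang -72.5
P [ 0.569  -0.1398  0.0554] rad 0.055 lever-est -14.8 psi -21.7 F [-4.3 -7.6  1.8] [-0.12  0.82  0.46  1.82 -0.48  0.63  0.23] 11.95
0, -0.0009, 0.0069, -0.0094, -0.204, -0.017, 0.057,
```

Call:
servo_tool(motion=[0,0,0.006,0,0,0,0,0,0,0.006,0,0,0,0,0,0,0.006,0,0,0,0,0,0,-0.01,0,0,0,0,0,0,-0.02,0,0,0,0])

```text
t: 12.37
eef_pos: [0.559, -0.1652, 0.0573]
orientation: [-1.701, 1.49, -2.09]
contact_force: [-0.3, 0.0, -0.1]
width: 0.0004
```

Call:
servo_tool(motion=[0,-0.02,-0.01,0,0,0,0,0,-0.03,0,0,0,0,0,0,-0.03,0,0,0,0,0,0,-0.03,0,0,0,0,0,0,-0.03,0,0,0,0,0])

```text
t: 12.78
eef_pos: [0.5556, -0.17, 0.197]
orientation: [-1.819, 1.484, -2.224]
contact_force: [0.0, -0.2, -0.8]
width: 0.0005
```

```bash
python3 wm.py w12; python3 lev.py -10 1 1.3
python3 - <<'E'
from h import *
p,d=r.grab_frame("side"); c=p[150:275,195:335]
cv2.imwrite("pics/s3.png",cv2.resize(c,None,fx=4,fy=4,interpolation=cv2.INTER_CUBIC))
E
```

```text
red [164.4  58.9] 329 xy [ 0.5238 -0.0216] rad 0.0803 ang -96.56
green [178.   75.8] 212 xy [ 0.5239 -0.0402] rad 0.0988 ang -95.3
  ring 0.08 -94.22 13
  ring 0.088 -95.62 79
  ring 0.096 -95.27 60
  r range 0.0846 0.1133
blue [272.4 127.1] 334 xy [ 0.5923 -0.1295] rad 0.1968 ang -72.46
P [ 0.5594 -0.1712  0.2029] rad 0.0711 lever-est -41.4 psi -23.2 F [ 1.4 -0.7  3.3] [-0.18  0.64  0.62  1.71 -0.34  0.93  0.15] 12.8333
0, 0.1434, 0.0648, -0.0121, -0.23, -0.021, 0.08,
```

View pics/w12.png

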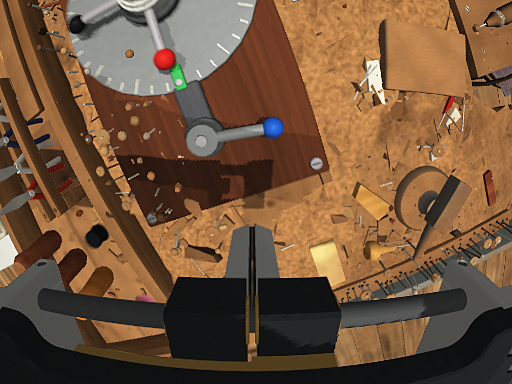

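Red sits within about 1° (1.5 mm) of the index. The lever did not move under a second push of about 8 N, so it is at its stop. I let the arm settle and hand in.

Call:
servo_tool(motion=[0,0,0,0,0,0,0,0,0,0,0,0,0,0,0,0,0,0,0,0,0,0,0,0,0,0,0,0,0,0,0,0,0,0,0])

```text
t: 13.3
eef_pos: [0.5589, -0.1703, 0.1985]
orientation: [-1.734, 1.489, -2.14]
contact_force: [0.4, 0.4, -0.9]
width: 0.0007
```

```bash
python3 -c "
from h import *
print(r.get_state()['contact_force'],r.finish_job())"
```

```text
the job is handed in; nothing more can be done
[ 0.4128569   0.39057422 -0.88986245] None
```

I turned the turntable about 116° clockwise by pushing a black spoke between loosely spaced fingers, then pushed the brake lever round to its stop with closed fingers. I handed in at about 13.3 s of the 58 s.

- **Pointer:** the last wrist readings put the red ball at -95.8° to -97.2° (mostly about -96.3°). The index mark read about -95.3°. The gap is about 1.5 mm at the ball, inside the 7 mm limit, but the readings spread by about 1 to 2 mm.
- **Brake:** the lever measured about 1.37 rad, against 1.4 at the stop. It read the same after a further push, so I took it to be at the stop.
- **Dop:** it stood in the cup in the wrist view taken after turning. The final picture shows only the edge of the hub, so I did not check the dop again after moving the lever.
- **Clearance:** the tool was about 0.2 m above the bench at hand-in, and the contact force was about 1 N, which is the sensor's noise level. The highest reading I saw during the pushes was about 9 N.
- **Loose items:** I did not re-measure the brass block, tin and hammer. The arm did not go near them.

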